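# Pack a bone blank under the inner lid, keep the cover in hand

## Task

Lay the bone saddle blank flat and square in the pocket of the open display tin and let go of it; then take the nested pair of lids by the brass knob, lower both together gently onto the tin until fully home, and let go. Then lift the black outer lid alone by its sides, straight up, leaving the brass inner lid seated and undisturbed over the blank, and finish while still holding the outer lid level above the tin, wholly clear of the knob. Drop nothing and leave the other things on the counter where they are.

Things in the scene. Friction and masses are not known exactly. Their poses are not given: they have to be found in the camera images.
- tin_base: Tin base, fixed: black flange 114 (x) x 56 (y) mm, 8 mm thick, carrying a blue-grey platform 94 x 36 mm, top 20 mm above the counter, with a pocket. Origin at the centre of the underside, on the counter; x along its length. The inner lid's skirt goes round the platform (3 mm clearance a side) and stands on the flange, 8 mm above the counter.
- pocket (a point): Centre of the pocket floor in the tin base, 15 mm above the counter; axes as the base. Pocket 76 (x) x 15.5 (y) mm, 5 mm deep. Over the middle 40 mm of its length it is open to both sides: a finger channel as deep as the pocket runs right across the platform in y.
- blank_center (a point): Bone-white saddle blank, a flat block 72 (x, length) x 12 (y) x 9 (z, thickness) mm, 15 g, starts lying flat on the counter. The point is its centre, 4.5 mm above its underside. Either end may go either way (the lids' too). Seated, it stands 4 mm proud of the platform, and the point is 4.5 mm above the pocket floor.
- inner_knob (a point): Brass inner lid: upside-down tray 106 (x) x 48 (y) mm, inside 100 x 42, 18 deep; 21 mm tall; 150 g; with a bar knob 30 (x) x 12 (y) mm rising through the outer lid's slot to 54 mm above the lid's underside. Point on the knob's axis, 15 mm below its top, 15 above the outer lid's top, 39 above the lid's underside. Starts on the counter, outer lid on it. Home on the tin: 32 mm above the pocket point.
- outer_center (a point): Black outer lid, 90 g: upside-down tray 118 (x) x 60 (y) mm, 17 mm tall, walls 3 mm, slot 38 x 20 mm in its top for the knob. Point at its centre, 8.5 mm above its rim. Sits loosely over the inner lid (3 mm clearance a side), top resting on it, rim 7 mm above the inner lid's underside, so it rides along when the knob is lifted; nested, its point is 23.5 mm below the knob point, axes the same.
- pick_stack: Bystander: stack of seven tortoiseshell picks, about 28 mm across and 10 mm tall, origin at its underside; leave it alone.
- slide: Bystander: green glass bottleneck slide standing on end, 28 mm diameter, 62 mm tall, origin at its underside; leave it alone.
- pick_tin: Bystander: small round black pick tin, 58 mm diameter, 22 mm tall, origin at its underside; leave it alone.
- capo: Bystander: chrome spring capo lying flat, about 75 x 40 mm, 12 mm tall, origin at its underside; leave it alone.
- winder: Bystander: blue and black string winder lying flat, about 90 x 55 mm, 16 mm tall, origin at its underside; leave it alone.
- tuner: Bystander: black clip-on tuner, about 60 x 30 mm, 24 mm tall, origin at its underside; leave it alone.
Not all that is in view belongs to the job. There is more than one size of the part that bears blank_center; the job needs the smallest.

How it is judged (in metres and radians):
On the way, in this order (a step that is already met when the one before it is completed fails the run):
1. the blank lies flat and square in the pocket, let go (x of blank_center in the frame of pocket between -0.003 and 0.003 m and y of blank_center in the frame of pocket between -0.003 and 0.003 m and z of blank_center in the frame of pocket between 0.003 and 0.006 m and angle between the x axis of blank_center and the x axis of pocket, either way round below 0.08 rad and angle between the z axis of blank_center and the z axis of pocket, either way round below 0.05 rad and contact force between the fingers and blank below 0.05 N), for 0.2 s.
2. both lids, still nested, are fully home on the tin over the blank, let go (x of blank_center in the frame of pocket between -0.003 and 0.003 m and y of blank_center in the frame of pocket between -0.003 and 0.003 m and z of blank_center in the frame of pocket between 0.003 and 0.006 m and angle between the x axis of blank_center and the x axis of pocket, either way round below 0.08 rad and angle between the z axis of each of blank_center, inner_knob and the z axis of pocket, either way round below 0.05 rad and x of inner_knob in the frame of pocket between -0.0045 and 0.0045 m and y of inner_knob in the frame of pocket between -0.0045 and 0.0045 m and z of inner_knob in the frame of pocket between 0.03 and 0.034 m and angle between the x axis of inner_knob and the x axis of pocket, either way round below 0.1 rad and x of outer_center in the frame of inner_knob between -0.006 and 0.006 m and y of outer_center in the frame of inner_knob between -0.006 and 0.006 m and z of outer_center in the frame of inner_knob between -0.0255 and -0.0215 m and angle between the z axis of outer_center and the z axis of inner_knob, either way round below 0.06 rad and contact force between the fingers and inner_lid below 0.05 N and contact force between the fingers and outer_lid below 0.05 N), for 0.2 s.
At the end, for the whole second after the job is handed in: Fingers hold the outer lid level (0.2 rad), within 60 mm sideways of the knob, its centre 28 mm or more above the knob point, not touching the inner lid. Inner lid, untouched, home on the tin (z 2 mm, xy 4.5 mm, flat 0.05 rad), blank in its pocket (z 1.5 mm, xy 3 mm, flat 0.05 rad) (x of blank_center in the frame of pocket between -0.003 and 0.003 m and y of blank_center in the frame of pocket between -0.003 and 0.003 m and z of blank_center in the frame of pocket between 0.003 and 0.006 m and angle between the x axis of blank_center and the x axis of pocket, either way round below 0.08 rad and angle between the z axis of each of blank_center, inner_knob and the z axis of pocket, either way round below 0.05 rad and x of inner_knob in the frame of pocket between -0.0045 and 0.0045 m and y of inner_knob in the frame of pocket between -0.0045 and 0.0045 m and z of inner_knob in the frame of pocket between 0.03 and 0.034 m and angle between the x axis of inner_knob and the x axis of pocket, either way round below 0.1 rad and z of outer_center in the frame of inner_knob above 0.028 m and horizontal distance between outer_center and inner_knob below 0.06 m and angle between outer_center's own z axis and vertical below 0.2 rad and contact force between the fingers and outer_lid above 1 N and contact force between each of outer_lid, the fingers and inner_lid below 0.05 N); the arm keeps its last pose, push and grip.
It fails at once if the outer lid comes up off the inner lid by more than 7 mm while the inner lid is not fully home on the tin (lids parted early, or the inner lid dragged up or shifted with the outer) (z of outer_center in the frame of inner_knob above -0.0165 m and not (x of inner_knob in the frame of pocket between -0.0045 and 0.0045 m and y of inner_knob in the frame of pocket between -0.0045 and 0.0045 m and z of inner_knob in the frame of pocket between 0.03 and 0.034 m and angle between the x axis of inner_knob and the x axis of pocket, either way round below 0.1 rad and angle between the z axis of inner_knob and the z axis of pocket, either way round below 0.05 rad)).
It fails at once if the blank or the inner lid with its outer lid is dropped (falls freely by more than about 8 mm) ((linear speed of blank above 0.4 m/s and contact force between the fingers and blank below 0.02 N) or (linear speed of inner_lid above 0.4 m/s and contact force between the fingers and inner_lid below 0.02 N)).
It fails at once if the outer lid is dropped (linear speed of outer_lid above 0.4 m/s and contact force between the fingers and outer_lid below 0.02 N and contact force between outer_lid and inner_lid below 0.02 N).
It fails at once if a bystander is moved by more than 25 mm (distance of any of pick_stack, slide, pick_tin, capo, winder, tuner from where it was at the start of the episode above 0.025 m).
It also fails if it takes over 59 s, if anything falls off the work surface, if the arm or the gripper's body presses on something with over 40 N, if the wrist force passes 120 N, or if a joint passes its speed limit or range.

## Robot

A 7-joint arm with a two-finger parallel gripper is mounted at the origin on the work surface. World frame = base frame: x ahead of the robot, y to its left, z up, the work surface at z = 0. Lengths are in mm, angles in rad, forces in N, time in s.
With the tool pointing down it reaches from about 425 to 950 mm from the base axis. Payload 4.7 kg.
Tool frame: the origin (TCP) lies at the very end of the fingers, on their centre line; the grasp point (between the pads) lies 19 mm behind it (bot.hold_point_z is the x of the grasp point in the tool frame, in mm); x points along the fingers, z is the direction in which the jaws open and shut, and the axes are right-handed (so a half turn about x gives the same grasp; the last joint's range is limited). The gripper opens to 85 mm and grips with 20 to 120 N. Pads are 22 mm wide; open, the fingers measure 114 mm over their backs; the gripper's body (76 mm by 85 mm) begins 54 mm behind the grasp point. The pads swing forward as they close: fully open they stand 13 mm farther back than shut.
Start: joints at [-1.349, 0.469, -0.049, 1.532, 0.024, 1.141, -0.082], TCP at [167.478, 653.911, 231.335] pointing down, gripper open.
Joint ranges: [-2.59, 2.59], [-0.33, 1.99], [-1.39, 1.29], [0.1, 2.45], [-1.04, 4.18], [0.21, 1.99], [-2.66, 2.66]. Speed limits (rad/s): [2.57, 2.57, 3.14, 3.14, 3.14, 3.14, 3.14].

## Interface

Orientations are given as a rotation vector (axis times angle).
In Python, from cell import bot gives the robot as it stands. The module is installed in compiled form; this text tells all that it offers.
- The arm moves only by the tool apply_moves, never from a script. Its argument "rows" is a list that holds one entry, the list of rows, each a list of 5 numbers: the shift along the tool's x, y, z in cm, then the turn about the tool's x in degrees, then the opening, from -1 (shut) to 1 (fully open). In form: [[[x, y, z, roll, hand], ...]]. A call has 1 to 20 rows; each row shifts and turns the commanded pose from where the row before left it, along the tool's axes as they then stand; what a row does not reach is not made up. A row lasts 1/8 s, in which the tool goes at most 62.5 mm and 10.7 degrees, less where a joint would pass 70% of its speed; a pose out of reach is approached as far as the arm can. A call with a gripper value outside its range is refused whole. The fingers move at their own pace and stop on an object; "newtons" is the grip in N (left out, the last holds). Time passes only in rows, so rows that do not move let the fingers close. It gives the time, the measured TCP pose, the force and the opening at its end, in the units of the state.
- bot.get_obs(): the state, without advancing time (a new reading comes with each control period).
- bot.snapshot(name): name is "scene" or "side" or "wrist"; returns the picture (400x640x3 uint8, red, green, blue); there is no depth.
- bot.camera_params(name): a dict with "camera_matrix" (3x3 intrinsics, pixels), "world_from_camera" (4x4, takes a point from camera to world coordinates). Camera axes: x right, y down, z forward; pixel columns grow to the right and rows downward; lengths in mm; the calibration is good to about 2 mm. A picture is of the moment at which its call begins: read the wrist's pose just before it. camera_params takes no time and is no camera call; for the wrist camera it gives the pose at the moment of the call.
- bot.hand_in(): hands the job in, once; it reports no verdict.
Trained networks look in the newest picture that a camera, given by its name, has taken for a name from the list of things; names that differ only in an ending like _2 or _b are one class to them, and where a whole thing is asked for, a point or a joint stands for the part that bears it (a point fixed in the world has none). Each returns a list of dicts, best first, with "score" (0 to 1); they miss things now and then, are a little off and sometimes report something else, mostly with a low value. They report only what shows in the picture. A call takes as long as a camera call. They do not tell look-alikes from the thing itself.
- bot.boxes_of(camera, thing): "box" ([left, top, right, bottom] in pixels, round what is visible of it).
- bot.outline_of(camera, thing): "mask" (400x640 bool, what is visible of it) and "box" ([left, top, right, bottom] in pixels, round what is visible of it).
- bot.landmark_of(camera, thing): "uv" ([column, row] in pixels: a listed point, or the origin of a listed thing).
The state is a dict: "time_s": time; "q": joint angles; "dq": joint speeds; "effort": joint torques, N m; "tcp_pos": TCP position; "ee_rot": TCP orientation; "force": force on the tool from outside, world axes, zero at the start; "wrist_torque": the same for the moment, N m; "grip_width": opening from 0.0 (shut) to 1.0 (fully open).
Only numpy, scipy, OpenCV 4.12 (cv2) and the standard library are available. Lean on these libraries where they do the work, as an engineer would, in place of code of your own. Each camera call takes 0.05 s, during which the arm holds its last target.

## Working session

There is one attempt and no reset: what is moved stays moved. The work goes in short steps, Python scripts to look and compute and a tool call to move; the robot and the scene stay as the last step left them, time stands still between calls to the robot, and variables do not carry over. Pictures are saved under pics/ and viewed, and the job is handed in when it is done.

Besides the shell and the picture viewer there is one more tool, called after ">>>" as name([rows], argument=value, ...), one row to a line, values as JSON. apply_moves: Moves the arm, as the interface text tells. Its arguments: {"type":"object","properties":{"rows":{"type":"array","items":{"type":"array","items":{"type":"array","items":{"type":"number"}}}},"newtons":{"type":"number"}},"required":["rows"]}

```bash
ls; mkdir -p pics
python3 - <<'E'
from cell import bot
import cv2
print(bot.get_obs())
for c in("scene","side"):
    im=bot.snapshot(c); cv2.imwrite(f"pics/{c}0.png",im[:,:,::-1])
    p=bot.camera_params(c); print(c,p)
print(bot.hold_point_z)
E
```

```text
pics
{'time_s': 0.0, 'q': array([-1.34886063,  0.46948453, -0.04860424,  1.5336779 ,  0.02409369,
        1.14101236, -0.08227643]), 'dq': array([ 1.01533973e-03,  9.31435949e-06, -9.99504383e-04,  1.21120031e-03,
       -2.47064627e-05,  4.74910713e-04, -3.53456387e-04]), 'effort': array([ 6.34923367e-07, -5.10308933e+01, -4.69934300e-02, -2.37714028e+01,
        1.04690058e-02,  7.38279341e-03,  6.47147402e-07]), 'tcp_pos': array([167.38223016, 653.31676669, 230.23918967]), 'ee_rot': array([-1.02379475,  1.31902985,  1.02167021]), 'force': array([-0.4102929 ,  0.12442492, -0.02759839]), 'wrist_torque': array([0.04777484, 0.06732523, 0.01324664]), 'grip_width': 0.9961330346777191}
scene {'camera_matrix': array([[498.95259589,   0.        , 322.54639074],
       [  0.        , 498.95259589, 207.50195883],
       [  0.        ,   0.        ,   1.        ]]), 'world_from_camera': array([[ 7.24199209e-01,  4.07145343e-01, -5.56568213e-01,
         1.29919674e+03],
       [ 6.89573490e-01, -4.21845201e-01,  5.88672259e-01,
        -8.25849603e+02],
       [ 4.88953953e-03, -8.10110669e-01, -5.86256596e-01,
         8.48581474e+02],
       [ 0.00000000e+00,  0.00000000e+00,  0.00000000e+00,
         1.00000000e+00]])}
side {'camera_matrix': array([[427.08434886,   0.        , 318.91896922],
       [  0.        , 427.08434886, 204.45169399],
       [  0.        ,   0.        ,   1.        ]]), 'world_from_camera': array([[-8.61653142e-01, -3.39878457e-01,  3.76877297e-01,
         8.65558656e+01],
       [-5.07403892e-01,  5.91228768e-01, -6.26889013e-01,
         7.69427114e+02],
       [-9.75462942e-03, -7.31389895e-01, -6.81889778e-01,
         8.68137819e+02],
       [ 0.00000000e+00,  0.00000000e+00,  0.00000000e+00,
         1.00000000e+00]])}
-18.700000000000003
```

View pics/scene0.png

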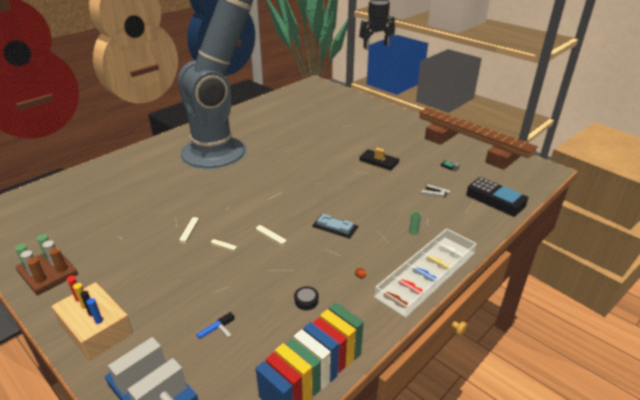

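View pics/side0.png

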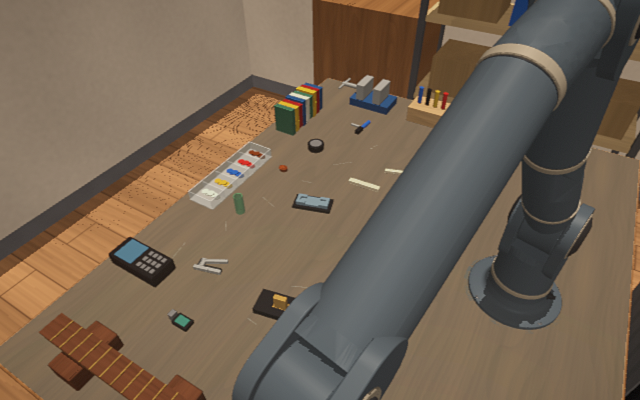

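The scene view shows three white strips, at (189,230), (223,244) and (270,234). The tin base is at (335,225) and the nested lids with the brass knob are at (379,158). The next step is to measure them.

```bash
cat > h.py <<'E'
from cell import bot
import cv2,numpy as np
def ray(cam,uv,z,P=None):
    p=P or bot.camera_params(cam); K=p["camera_matrix"];T=p["world_from_camera"]
    d=T[:3,:3]@np.linalg.inv(K)@np.array([uv[0],uv[1],1.]); o=T[:3,3]
    return o+d*(z-o[2])/d[2]
def proj(cam,X,P=None):
    p=P or bot.camera_params(cam); K=p["camera_matrix"];T=p["world_from_camera"]
    c=np.linalg.inv(T)@np.append(X,1.); q=K@c[:3]; return q[:2]/q[2]
def rect(cam,mask,z,P=None):
    # min-area rectangle of the mask rectified on plane z (mm)
    p=P or bot.camera_params(cam)
    cs,_=cv2.findContours(mask.astype(np.uint8),cv2.RETR_EXTERNAL,cv2.CHAIN_APPROX_NONE)
    c=max(cs,key=cv2.contourArea)[:,0,:]
    w=np.array([ray(cam,u,z,p)[:2] for u in c],np.float32)
    (cx,cy),(a,b),th=cv2.minAreaRect(w)
    if a<b: a,b,th=b,a,th+90
    return np.round([cx,cy,a,b,(th+90)%180-90],1)
E
python3 - <<'E'
from h import *
for c in("scene","side"):
    bot.snapshot(c)
    for t,z in(("blank_center",4.5),("tin_base",8),("pocket",15),("inner_knob",39),("outer_center",15.5)):
        for d in bot.outline_of(c,t)[:4] if t!="pocket" else []: print(c,t,round(d["score"],2),np.round(d["box"]),rect(c,d["mask"],z+ (4 if t=="blank_center" else 0)))
        for d in bot.landmark_of(c,t)[:4]: print(c,t,"pt",round(d["score"],2),np.round(d["uv"],1),np.round(ray(c,d["uv"],z),1))
    for t in("pick_stack","slide","pick_tin","capo","winder","tuner"):
        d=bot.landmark_of(c,t)
        if d: print(c,t,round(d[0]["score"],2),np.round(ray(c,d[0]["uv"],0)))
print(bot.get_obs()["time_s"])
im=bot.snapshot("scene"); cv2.imwrite("pics/c1.png",cv2.resize(im[200:260,160:370,::-1],None,fx=3.8,fy=3.8,interpolation=cv2.INTER_CUBIC))
E
```

```text
scene blank_center 0.65 [258. 225. 285. 246.] [ 487.7 -170.   108.6   25.6    3.4]
scene blank_center 0.64 [179. 217. 199. 243.] [ 313.4 -305.7  112.5   23.6  -53.9]
scene blank_center 0.58 [214. 243. 236. 250.] [ 429.6 -281.7   74.6   19.1   18.5]
scene blank_center pt 0.76 [274.2 237. ] [ 497.6 -164.9    4.5]
scene blank_center pt 0.73 [190.2 231.1] [ 315.5 -305.5    4.5]
scene blank_center pt 0.6 [224.7 246.1] [ 432.8 -279.3    4.5]
scene tin_base 0.59 [311. 214. 356. 238.] [583.3 -17.8 116.7  68.5  17.8]
scene tin_base 0.18 [418. 186. 450. 199.] [689.  312.8  78.6  57.1  17.7]
scene tin_base pt 0.89 [333.6 225.9] [582.1 -23.    8. ]
scene tin_base pt 0.39 [339.4 223.9] [587.6  -5.3   8. ]
scene pocket pt 0.87 [336.9 222.2] [583.5 -11.3  15. ]
scene inner_knob 0.51 [375. 148. 385. 164.] [453.8 334.8  65.9  26.2 -52. ]
scene inner_knob pt 0.63 [378.6 155.5] [463.2 321.   39. ]
scene outer_center 0.97 [360. 151. 398. 170.] [452.1 335.2 132.3  94.6  11.2]
scene outer_center pt 0.95 [379.9 156.1] [444.5 354.2  15.5]
scene pick_stack 0.51 [ 744. -103.   -0.]
scene slide 0.74 [744. 119.
[... 777 characters left out ...]
33.3  11.7]
side inner_knob pt 0.57 [313.7 201. ] [565.2   2.1  39. ]
side inner_knob pt 0.44 [275.4 300.8] [466.9 336.4  39. ]
side inner_knob pt 0.34 [211.6 264.2] [665.5 327.5  39. ]
side outer_center 0.66 [271. 293. 290. 308.] [468.5 320.6  43.   31.  -56.3]
side outer_center 0.61 [253. 286. 294. 318.] [485.8 338.4  69.5  68.  -78.3]
side outer_center 0.27 [280. 165. 286. 171.] [ 748.2 -105.    34.4   23.9  -25.7]
side outer_center pt 0.32 [309.5 202.5] [586.1  -7.9  15.5]
side pick_stack 0.44 [ 743. -104.    0.]
side slide 0.71 [755. 112.   0.]
side pick_tin 0.67 [ 726. -276.    0.]
side capo 0.66 [687. 310.   0.]
side winder 0.68 [ 631. -449.    0.]
side tuner 0.59 [627. 475.   0.]
1.7
```

View pics/c1.png

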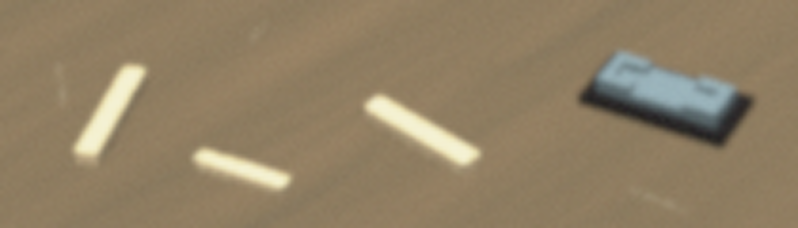

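The strip at (223,244) measures about 75 mm. The ones at (189,230) and (270,234) measure about 105–112 mm. The description gives 72 mm, so (223,244) is the blank. The crop confirms it is clearly the shortest, and also shows the tin's channel and pocket. Next I'll work out the tool axes and look with the wrist camera.

```bash
cat >> h.py <<'E'
from scipy.spatial.transform import Rotation as Ro
def tool():
    o=bot.get_obs(); return o,Ro.from_rotvec(o["ee_rot"]).as_matrix()
def go(target,yaw=None):
    "print shift in tool axes (cm) to TCP target mm, and roll so that the jaw axis is along yaw+90 deg (object x at yaw)"
    o,R=tool(); d=R.T@(np.array(target)-o["tcp_pos"])/10
    s="tcp %s shift cm %s"%(np.round(o["tcp_pos"],1),np.round(d,2))
    if yaw is not None:
        # tool y should be along +-object x
        a=np.degrees(np.arctan2(R[1,1],R[0,1])); dv=(yaw-a+90)%180-90
        s+=" tool-y yaw %.1f, world turn %.1f => roll %.1f"%(a,dv,-dv)
    print(s," t",round(o["time_s"],2)," F",np.round(o["force"],1),"w",round(o["grip_width"],3)); print(np.round(R,3)) if yaw is None else None
def snap(c,n):
    im=bot.snapshot(c); cv2.imwrite(f"pics/{n}.png",im[:,:,::-1]); return im
E
python3 - <<'E'
from h import *
go([455,330,230]); go([455,330,230],12)
p=bot.camera_params("wrist");snap("wrist","w0"); o,R=tool()
print("cam in tool",np.round(R.T@(p["world_from_camera"][:3,3]-o["tcp_pos"]),1),np.round(R.T@p["world_from_camera"][:3,:3],2),p["camera_matrix"][0,0])
E
```

```text
tcp [167.5 653.9 231.3] shift cm [  0.13 -35.89 -24.24]  t 1.75  F [-0.2 -0.1  0.3] w 0.998
[[-0.    -0.969  0.248]
 [ 0.     0.248  0.969]
 [-1.     0.     0.   ]]
tcp [167.5 653.9 231.3] shift cm [  0.13 -35.89 -24.24] tool-y yaw 165.6, world turn 26.4 => roll -26.4  t 1.75  F [-0.2 -0.1  0.3] w 0.998
cam in tool [-142.9   84.4   -0.9] [[ 0.   -0.33  0.94]
 [-0.   -0.94 -0.33]
 [ 1.   -0.   -0.  ]] 339.1981442255816
```

>>> apply_moves([
  [[0, -4.5, -3.4, 0, 1], [0, -4.5, -3.4, 0, 1], [0, -4.5, -3.4, 0, 1], [0, -4.5, -3.4, 0, 1], [0, -4.5, -3.4, 0, 1], [0, -4.5, -3.4, 0, 1], [0, -4.5, -3.4, 0, 1], [0, 0, 0, 0, 1], [0, 0, 0, 0, 1]],
])

```text
time_s: 2.92
tcp_pos: [413.3, 345.7, 231.5]
ee_rot: [-1.022, 1.317, 1.023]
force: [-0.6, 0.5, -0.6]
grip_width: 1.005
```

Run:
```python
from h import *
P=bot.camera_params("wrist");snap("wrist","w1"); go([430,-282,150],18)
for t,z in(("outer_center",24),("inner_knob",54)):
    for d in bot.outline_of("wrist",t)[:2]: print(t,round(d["score"],2),d["box"],rect("wrist",d["mask"],z,P))
    for d in bot.landmark_of("wrist",t)[:2]: print(t,"pt",round(d["score"],2),d["uv"],ray("wrist",d["uv"],15.5 if t[0]=="o" else 39,P))
```

```text
tcp [412.7 346.4 231.4] shift cm [  8.09 -17.16 -60.48] tool-y yaw 165.7, world turn 32.3 => roll -32.3  t 2.98  F [-0.3  0.1 -0.6] w 1.005
outer_center 0.67 [260.1, 145.3, 355.4, 258.9] [455.  332.3 123.3  62.7  11.1]
outer_center 0.19 [294.3, 185.6, 322.4, 228.6] [459.6 331.7  47.9  23.6  12.6]
outer_center pt 0.95 [306.8, 202.5] [456.2762386  330.14453895  15.5       ]
inner_knob 0.96 [297.0, 186.1, 321.4, 228.9] [448.2 334.3  42.5  20.3  11.1]
inner_knob pt 0.77 [309.5, 209.6] [456.54179864 333.23001153  39.        ]
```

View pics/w1.png

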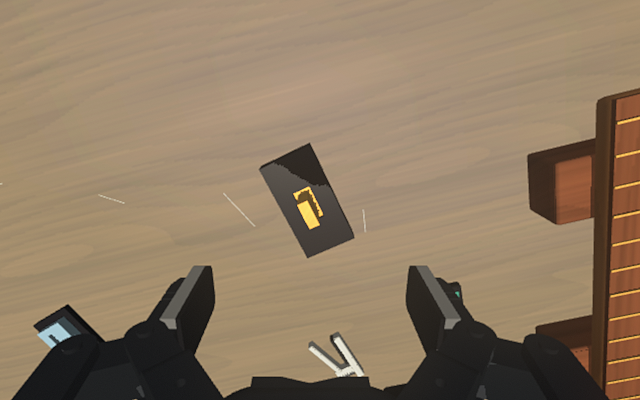

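The wrist view shows the lids centred at (307,202) and the knob at (309,208). That puts them at about (456,332) mm with yaw 11°. I'll move on to the tin.

>>> apply_moves([
  [[0, -4.2, -4.05, 0, 1], [0, -4.2, -4.05, 0, 1], [0, -4.2, -4.05, 0, 1], [0, -4.2, -4.05, 0, 1], [0, -4.2, -4.05, 0, 1], [0, -4.2, -4.05, 0, 1], [0, -4.2, -4.05, 0, 1]],
])

```text
time_s: 4.05
tcp_pos: [629.0, -2.8, 231.3]
ee_rot: [-1.024, 1.316, 1.024]
force: [0.6, 0.3, 0.2]
grip_width: 1.001
```

>>> apply_moves([
  [[0, 0, 0, 10.5, 1], [0, 0, 0, 10.5, 1], [0, 0, 0, 10.5, 1], [0, 0, 0, 10.5, 1], [0, 0, 0, 10.5, 1], [0, 0, 0, 10.5, 1], [0, 0, 0, 10.5, 1], [0, 0, 0, 10.5, 1], [0, 0, 0, 10.5, 1], [0, 0, 0, 10.5, 1], [0, 0, 0, 10.5, 1], [0, 0, 0, 10.5, 1], [0, 0, 0, 10.5, 1], [0, 0, 0, 10.5, 1], [0, 0, 0, 0, 1], [0, 0, 0, 0, 1]],
])

```text
time_s: 6.05
tcp_pos: [628.0, -1.7, 231.1]
ee_rot: [0.964, 1.347, -0.964]
force: [0.5, 0.3, 0.0]
grip_width: 1.004
```

Run:
```python
from h import *
P=bot.camera_params("wrist");snap("wrist","w2"); go([465,-270,100],18)
print(bot.get_obs()["q"])
for t,z in(("tin_base",8),):
    for d in bot.outline_of("wrist",t)[:2]: print(t,round(d["score"],2),d["box"],rect("wrist",d["mask"],z,P))
    for d in bot.landmark_of("wrist",t)[:2]: print(t,"pt",round(d["score"],2),d["uv"],ray("wrist",d["uv"],8,P))
for d in bot.landmark_of("wrist","pocket")[:2]: print("pt",round(d["score"],2),d["uv"],ray("wrist",d["uv"],15,P))
```

```text
tcp [628.   -2.  231.2] shift cm [ 13.12 -24.07  20.13] tool-y yaw 18.8, world turn -0.8 => roll 0.8  t 6.1  F [-0.3 -0.5  0.3] w 1.0
[-0.66704932  0.50119662  0.86773319  1.68863371 -0.41420012  1.14675086
 -0.92838192]
tin_base 0.69 [285.6, 151.1, 335.8, 248.7] [583.2 -18.5 115.4  56.   16.7]
tin_base pt 0.84 [312.1, 202.1] [584.01263207 -20.28709954   8.        ]
pt 0.56 [307.9, 204.6] [582.02157636 -15.91707285  15.        ]
pt 0.35 [308.2, 202.9] [584.06189603 -15.58229669  15.        ]
```

View pics/w2.png

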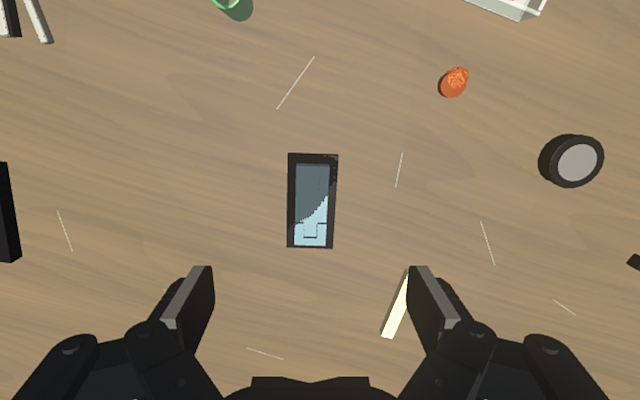

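The tin is at (312,200) px, about (583,-18.5) mm with yaw 16.7°. Next I'll look at the blank from lower down.

>>> apply_moves([
  [[1.7, -4.4, 3.35, 0, 1], [1.7, -4.4, 3.35, 0, 1], [1.7, -4.4, 3.35, 0, 1], [1.7, -4.4, 3.35, 0, 1], [1.7, -4.4, 3.35, 0, 1], [1.7, -4.4, 3.35, 0, 1], [0, 0, 0, 0, 1], [0, 0, 0, 0, 1]],
])

```text
time_s: 7.25
tcp_pos: [442.5, -277.1, 129.4]
ee_rot: [0.967, 1.345, -0.966]
force: [1.5, 1.2, -0.4]
grip_width: 0.997
```

Run:
```python
from h import *
P=bot.camera_params("wrist");snap("wrist","w3"); 
for t,z in(("blank_center",9),):
    for d in bot.outline_of("wrist",t)[:3]: print(t,round(d["score"],2),d["box"],rect("wrist",d["mask"],z,P))
    for d in bot.landmark_of("wrist",t)[:3]: print(t,"pt",round(d["score"],2),d["uv"],ray("wrist",d["uv"],4.5,P))
go([430,-282,3],18)
print(bot.get_obs()["q"])
```

```text
blank_center 0.72 [169.8, 14.0, 217.0, 155.3] [ 487.5 -170.8  100.5   20.1    3.2]
blank_center 0.68 [303.1, 164.5, 316.1, 244.2] [ 429.2 -280.5   72.3   12.2   19.1]
blank_center 0.63 [244.2, 300.4, 347.0, 344.6] [ 313.5 -306.1  101.1   24.1  -54.2]
blank_center pt 0.87 [191.6, 90.3] [ 487.60490352 -168.78890818    4.5       ]
blank_center pt 0.78 [309.8, 208.8] [ 425.58200494 -283.59488803    4.5       ]
blank_center pt 0.64 [296.7, 324.1] [ 309.52445333 -309.45213441    4.5       ]
tcp [ 443.5 -275.9  129.5] shift cm [12.65 -1.48  0.14] tool-y yaw 18.8, world turn -0.8 => roll 0.8  t 7.4  F [-0.  -1.2  0.5] w 0.996
[-0.17944558  0.44665372  0.85094021  2.03403112 -0.44694275  0.85269681
 -0.316894  ]
```

View pics/w3.png

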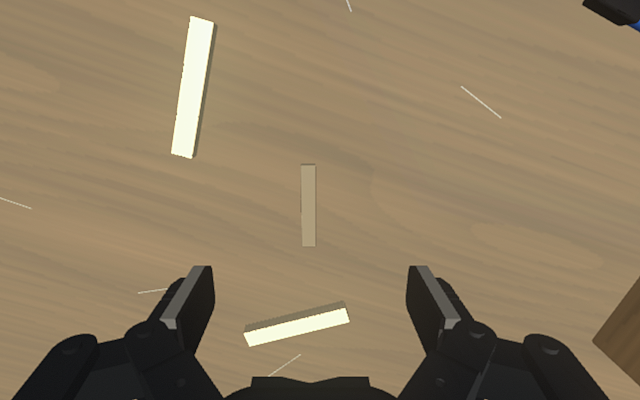

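The wrist view shows the blank at (309,205) px. It measures 72.3 x 12.2 mm, which confirms it is the right one, at (429.2,-280.5) mm with yaw 19°. I'll descend.

>>> apply_moves([
  [[3.7, -0.5, 0, -0.3, -0.3], [3.5, -0.5, 0, 0, -0.3], [3, -0.5, 0, 0, -0.3], [1.5, 0, 0, 0, -0.3], [0, 0, 0, 0, -0.3], [0, 0, 0, 0, -0.3]],
])

```text
time_s: 8.15
tcp_pos: [429.0, -282.3, 13.2]
ee_rot: [0.962, 1.346, -0.961]
force: [0.3, 0.3, 0.6]
grip_width: 0.352
```

Run:
```python
from h import *
P=bot.camera_params("wrist");snap("wrist","w4"); 
for d in bot.outline_of("wrist","blank_center")[:3]: print(round(d["score"],2),d["box"],rect("wrist",d["mask"],9,P))
go([429.2,-280.5,3],19.1)
```

```text
0.75 [291.8, 187.5, 320.2, 320.9] [ 429.  -280.3   73.9   12.5   19.2]
0.62 [62.9, 0.0, 128.2, 181.5] [ 475.  -172.2   76.5   22.8    3.7]
tcp [ 428.8 -282.3   13.3] shift cm [ 1.03  0.09 -0.16] tool-y yaw 19.0, world turn 0.1 => roll -0.1  t 8.25  F [ 0.8  0.2 -0.3] w 0.349
```

View pics/w4.png

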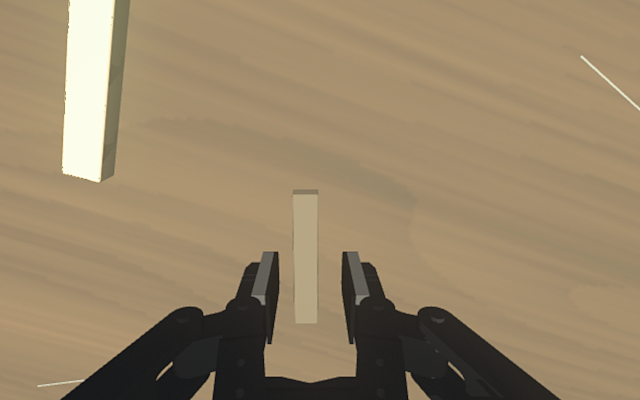

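>>> apply_moves([
  [[0.5, 0.1, -0.15, 0, -0.3], [0.5, 0, 0, 0, -0.3], [0, 0, 0, 0, -0.3], [0, 0, 0, 0, -1], [0, 0, 0, 0, -1], [0, 0, 0, 0, -1], [0, 0, 0, 0, -1], [0, 0, 0, 0, -1]],
], newtons=30)

```text
time_s: 9.25
tcp_pos: [428.4, -280.4, 2.3]
ee_rot: [0.962, 1.347, -0.962]
force: [-0.2, 0.3, 0.4]
grip_width: 0.122
```

Run:
```python
from h import *
P=bot.camera_params("wrist");snap("wrist","w5"); 
for d in bot.outline_of("wrist","blank_center")[:3]: print(round(d["score"],2),d["box"],rect("wrist",d["mask"],9,P))
go([429.2,-280.5,3],19.1)
```

```text
0.76 [296.8, 196.4, 323.4, 335.9] [ 429.5 -280.6   73.8   11.9   18.7]
0.57 [47.8, 0.0, 119.2, 189.4] [ 473.9 -172.3   74.8   23.5    3.4]
tcp [ 428.3 -280.4    2.3] shift cm [-0.07  0.08  0.04] tool-y yaw 18.9, world turn 0.2 => roll -0.2  t 9.35  F [-0.5 -0.1  2. ] w 0.126
```

View pics/w5.png

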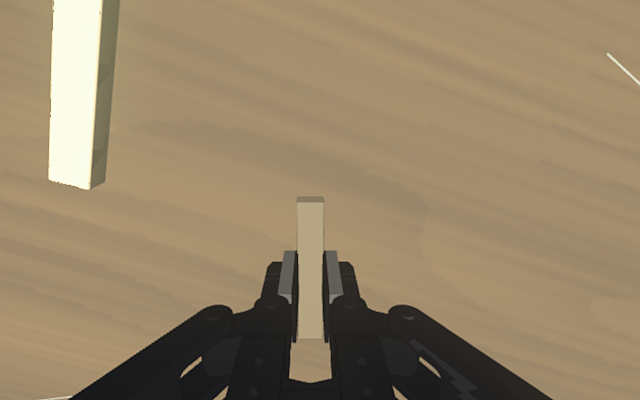

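The blank is gripped at width 0.126. It sits at (310,270) px and is centred between the pads. I'll lift it and move to where the tin shows beyond the blank.

>>> apply_moves([
  [[-1, 0, 0, 0, -1], [-2, 0, 0, 0, -1], [-3, 0, 0, 0, -1], [-1, 4, -4.5, 0, -1], [-1, 4, -4.5, 0, -1], [-1, 4, -4.5, 0, -1], [-0.8, 4.1, -4.5, 0, -1], [0, 0, -1.8, 0, -1], [0, 0, 0, 2.2, -1], [0, 0, 0, 0, -1], [0, 0, 0, 0, -1]],
])

```text
time_s: 10.72
tcp_pos: [516.2, -42.5, 100.5]
ee_rot: [0.993, 1.332, -0.994]
force: [-0.3, -0.7, -0.9]
grip_width: 0.131
```

Run:
```python
from h import *
P=bot.camera_params("wrist");snap("wrist","w6"); 
for d in bot.outline_of("wrist","blank_center")[:3]: print(round(d["score"],2),d["box"],rect("wrist",d["mask"],9,P))
for d in bot.outline_of("wrist","tin_base")[:3]: print(round(d["score"],2),d["box"],rect("wrist",d["mask"],8,P))
for d in bot.landmark_of("wrist","pocket")[:2]: print("pt",round(d["score"],2),d["uv"],ray("wrist",d["uv"],15,P))
go([583.2,-18.5,60],16.7)
```

```text
0.98 [296.6, 198.4, 325.6, 338.2] [460.  -60.1 126.9  20.4  17. ]
0.64 [422.9, 215.0, 484.4, 325.9] [ 491.3 -168.8   96.4   23.3    3.4]
0.7 [256.0, 6.0, 344.6, 187.5] [582.4 -19.3 114.9  56.7  16.7]
pt 0.82 [300.3, 101.5] [583.07974907 -17.01212797  15.        ]
pt 0.39 [311.0, 271.0] [464.60901803 -59.61116617  15.        ]
tcp [516.3 -41.6 100.3] shift cm [ 4.03  7.07 -0.3 ] tool-y yaw 16.6, world turn 0.1 => roll -0.1  t 10.93  F [ 0.7  0.1 -1. ] w 0.124
```

View pics/w6.png

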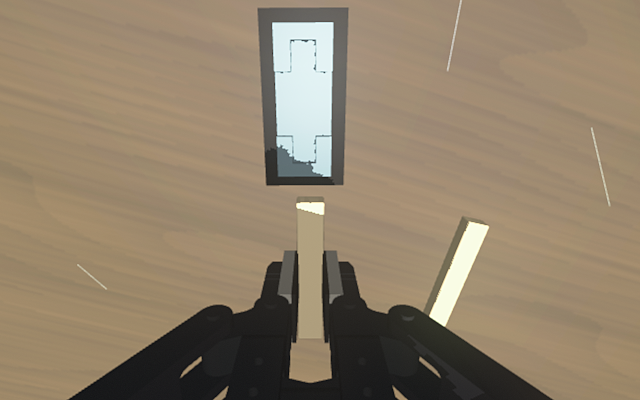

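The wrist view shows the tin flange with corners at (258,9), (349,9), (343,185) and (266,185). The pocket ends are at rows 40 and 163, and the held blank at (311,268). I'll compute the precise position.

Run:
```python
from h import *
P=bot.camera_params("wrist"); o,R=tool()
def s(u,z): 
    w=ray("wrist",u,z,P); return w
f=[s(u,8) for u in((258.5,8.5),(349,8.5),(343.5,185.5),(265.5,185.5))]
print("flange",np.mean(f,0)); 
p=[s(u,20) for u in((291,40),(316,40),(316,163),(293,163))]; print("pocket",np.mean(p,0),np.linalg.norm(p[0]-p[3]),np.linalg.norm(p[0]-p[1]))
b=[s(u,o["tcp_pos"][2]+6.7) for u in((297.5,203),(324.5,203),(323,339),(298,339))]; print("blank",np.mean(b,0),np.linalg.norm(b[0]-b[3]),np.linalg.norm(b[0]-b[1]))
t=np.mean(p,0)
for n,q in(("pocket",p),("blank",b),("flange",f)):
    d=(q[0]+q[1]-q[2]-q[3]); print(n,"yaw",np.degrees(np.arctan2(d[1],d[0])))
d=R.T@(np.mean(p,0)-np.mean(b,0)); d2=R.T@(np.mean(f,0)-np.mean(b,0)); print("shift to pocket mm",d,d2,o["tcp_pos"])
im=cv2.imread("pics/w6.png"); cv2.imwrite("pics/c6.png",cv2.resize(im[0:350,240:360],None,fx=1.7,fy=1.7,interpolation=cv2.INTER_CUBIC))
```

```text
flange [581.73575309 -18.95431682   8.        ]
pocket [582.05068116 -18.97182257  20.        ] 75.34977522130427 14.988214828894089
blank [515.58131616 -43.09427476 106.99094037] 71.79681748765414 11.529353965922962
pocket yaw 16.79146305744315
blank yaw 16.49684497996923
flange yaw 16.567936045531024
shift to pocket mm [86.98906373 70.59600261 -4.07432159] [98.98906923 70.29958996 -4.18153022] [516.29813821 -41.60021366 100.29094037]
```

View pics/c6.png

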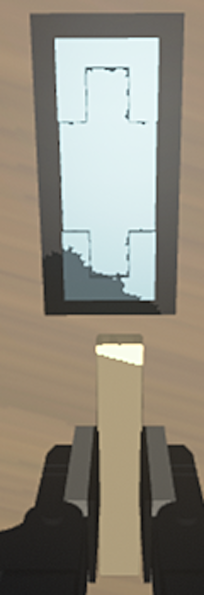

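>>> apply_moves([
  [[1, 3.5, -0.2, 0, -1], [1, 3.5, -0.2, 0, -1], [3, 0.05, 0, 0, -1], [2, 0, 0, 0, -1], [0, 0, 0, 0, -1], [0, 0, 0, 0, -1]],
])

```text
time_s: 11.68
tcp_pos: [583.0, -17.3, 31.0]
ee_rot: [0.993, 1.332, -0.992]
force: [0.4, -0.5, -0.1]
grip_width: 0.125
```

Run:
```python
from h import *
P=bot.camera_params("wrist");im=snap("wrist","w7");cv2.imwrite("pics/c7.png",cv2.resize(im[100:400,230:400,::-1],None,fx=2,fy=2,interpolation=cv2.INTER_CUBIC)) 
go([583.2,-18.5,17.3],16.7)
```

```text
tcp [583.2 -17.1  31.3] shift cm [ 1.4  -0.05  0.13] tool-y yaw 16.7, world turn 0.0 => roll -0.0  t 11.72  F [0.2 1.1 0.5] w 0.124
```

View pics/c7.png

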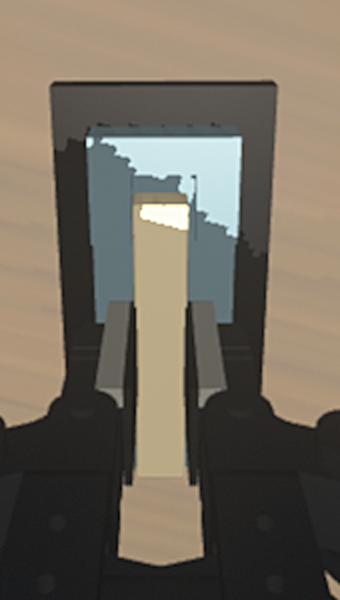

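Run:
```python
from h import *
P=bot.camera_params("wrist"); o,R=tool()
def s(x,y,z): 
    w=ray("wrist",(230+x/2-.25,100+y/2-.25),z,P)-o["tcp_pos"]; return np.round(R.T@w,1)
print("flange",s(51,84,8),s(276,84,8)); print("plat",s(87,136,20),s(242,136,20),"front",s(95,322,20),s(233,322,20)); print("pocket end right",s(196,176,20))
print("blank far",s(134.5,204,38),s(188,204,38),"near",s(136,476,38),s(187,476,38))
```

```text
flange [ 23.4  55.8 -26. ] [23.4 55.8 29.2]
plat [ 11.4  45.7 -16.3] [11.4 45.7 19.9] front [ 11.3  -3.3 -15.9] [11.3 -3.3 19.5]
pocket end right [11.4 35.9  9.3]
blank far [-6.6 35.3 -4.7] [-6.6 35.3  6.7] near [ -6.8 -36.2  -5.2] [ -6.8 -36.2   7.4]
```

The crop shows the blank offset from the pocket by about -0.9 mm in y and +0.6 mm in z. I'll correct that and lower it.

>>> apply_moves([
  [[0, -0.09, 0.06, 0, -1], [0.4, 0, 0, 0, -1], [0.3, 0, 0, 0, -1], [0.2, 0, 0, 0, -1], [0, 0, 0, 0, -1]],
])

```text
time_s: 12.35
tcp_pos: [581.9, -17.5, 21.0]
ee_rot: [0.991, 1.334, -0.992]
force: [-0.4, -0.2, 0.5]
grip_width: 0.125
```

Run:
```python
from h import *
P=bot.camera_params("wrist");im=snap("wrist","w8");cv2.imwrite("pics/c8.png",cv2.resize(im[100:400,230:400,::-1],None,fx=2,fy=2,interpolation=cv2.INTER_CUBIC)) 
go([583.2,-18.5,17.3],16.7)
```

```text
tcp [582.  -17.5  21.1] shift cm [0.38 0.09 0.13] tool-y yaw 16.7, world turn -0.0 => roll 0.0  t 12.4  F [0.1 0.1 0.1] w 0.127
```

View pics/c8.png

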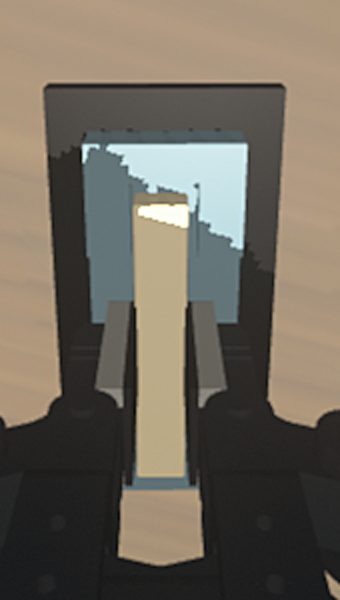

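Blank underside is already below the platform top with no force. I'll lower the rest of the way.

>>> apply_moves([
  [[0.15, 0, 0, 0, -1], [0.15, 0, 0, 0, -1], [0.06, 0, 0, 0, -1], [0, 0, 0, 0, -1]],
])

```text
time_s: 12.9
tcp_pos: [582.0, -17.5, 17.6]
ee_rot: [0.991, 1.333, -0.992]
force: [-1.0, 0.7, -0.5]
grip_width: 0.133
```

Run:
```python
from h import *
P=bot.camera_params("wrist");im=snap("wrist","w9");cv2.imwrite("pics/c9.png",cv2.resize(im[100:400,230:400,::-1],None,fx=2,fy=2,interpolation=cv2.INTER_CUBIC)) 
go([583.2,-18.5,17.3],16.7)
```

```text
tcp [582.  -17.5  17.7] shift cm [0.04 0.08 0.13] tool-y yaw 16.7, world turn -0.0 => roll 0.0  t 12.95  F [-0.1  0.7  0.3] w 0.125
```

View pics/c9.png

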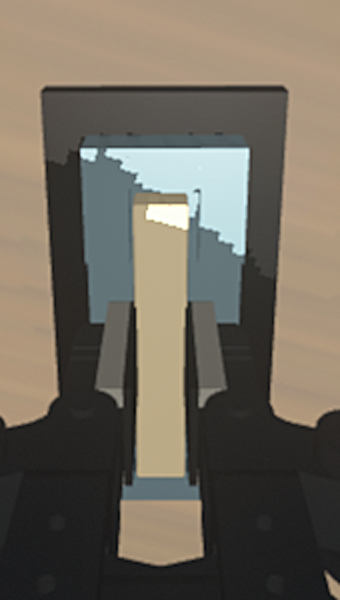

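>>> apply_moves([
  [[0.03, 0, 0, 0, -1], [0, 0, 0, 0, -0.4], [0, 0, 0, 0, -0.4], [0, 0, 0, 0, -0.4], [0, 0, 0, 0, -0.4], [-1, 0, 0, 0, -0.4], [-3, 0, 0, 0, -0.4], [-4, -2, 0, 0, 0], [0, -4, 0, 0, 0], [0, -1, 0, 0, 0], [0, 0, 0, 0, 0], [0, 0, 0, 0, 0]],
])

```text
time_s: 14.45
tcp_pos: [516.3, -37.2, 97.5]
ee_rot: [0.991, 1.333, -0.99]
force: [0.7, 0.5, -0.3]
grip_width: 0.499
```

Run:
```python
from h import *
P=bot.camera_params("wrist");im=snap("wrist","w10");cv2.imwrite("pics/c10.png",cv2.resize(im[0:200,240:360,::-1],None,fx=3,fy=3,interpolation=cv2.INTER_CUBIC)) 
for d in bot.outline_of("wrist","blank_center")[:3]: print(round(d["score"],2),d["box"],rect("wrist",d["mask"],24,P))
for d in bot.outline_of("wrist","tin_base")[:3]: print(round(d["score"],2),d["box"],rect("wrist",d["mask"],8,P))
go([455.5,332,150],11.2)
```

```text
0.82 [300.8, 47.9, 324.4, 163.1] [581.9 -18.2  71.2  12.1  16.2]
0.55 [431.3, 218.5, 495.3, 317.9] [ 501.8 -158.2   82.4   22.5    2.6]
0.55 [265.1, 8.9, 356.7, 187.8] [582.9 -18.9 114.   56.7  16.4]
tcp [515.8 -37.4  97.2] shift cm [ -5.3    4.89 -37.1 ] tool-y yaw 16.8, world turn -5.6 => roll 5.6  t 14.6  F [-0.  -1.3  0.7] w 0.504
```

View pics/c10.png

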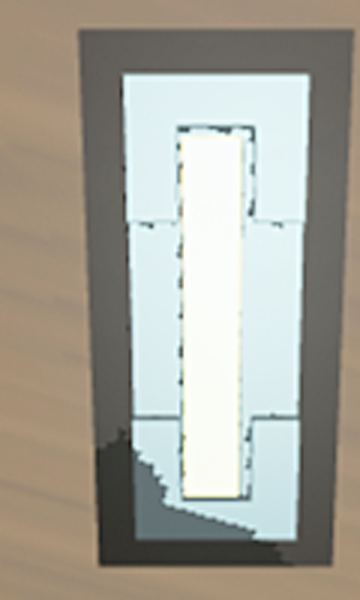

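The blank lies flat and square in the pocket and is let go, spanning (300–324, 48–163) px. Next are the lids.

>>> apply_moves([
  [[-1, 0.4, -5, 0, 0], [-1, 0.3, -5.4, 0, 0], [-1, 0.3, -5.4, 0, 0], [-0.3, 0.3, -5.4, 0, 0], [0, 0.3, -5.4, 0, 0], [0, 0.3, -5.4, 0, 0], [0, 0, -5.4, 0, 0], [0, 0, 0, 5.6, 0], [0, 0, 0, 0, 0], [0, 0, 0, 0, 0]],
])

```text
time_s: 15.85
tcp_pos: [425.9, 325.3, 130.4]
ee_rot: [1.065, 1.294, -1.065]
force: [-0.0, -0.2, 0.9]
grip_width: 0.498
```

Run:
```python
from h import *
P=bot.camera_params("wrist");im=snap("wrist","w11") 
for t,z in(("outer_center",24),("inner_knob",54)):
    for d in bot.outline_of("wrist",t)[:2]: print(t,round(d["score"],2),d["box"],rect("wrist",d["mask"],z,P))
    for d in bot.landmark_of("wrist",t)[:2]: print(t,"pt",round(d["score"],2),d["uv"],ray("wrist",d["uv"],15.5 if t[0]=="o" else 39,P))
go([455.5,332,150],11.2)
```

```text
outer_center 0.72 [262.8, 75.0, 354.7, 232.8] [456.3 332.2 118.9  61.6  11.3]
outer_center pt 0.57 [305.0, 156.2] [453.99266773 333.66912415  15.5       ]
inner_knob 0.64 [295.2, 131.0, 322.3, 187.8] [460.5 332.7  36.8  18.   11.1]
inner_knob pt 0.84 [309.4, 159.2] [457.48347942 330.87882358  39.        ]
tcp [425.8 325.5 130.5] shift cm [-1.95  3.04 -0.07] tool-y yaw 11.1, world turn 0.1 => roll -0.1  t 16.1  F [ 0.2 -0.   1. ] w 0.503
```

View pics/w11.png

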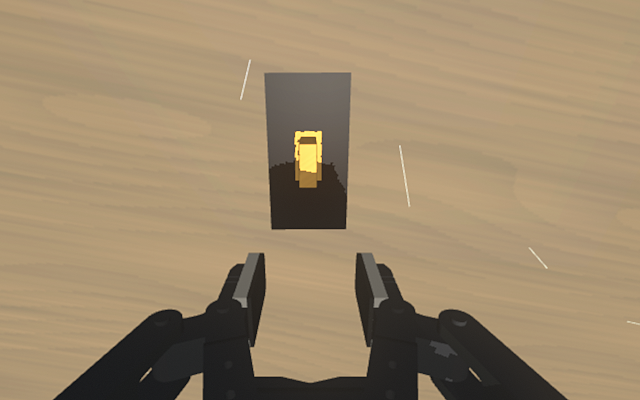

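Run:
```python
from h import *
P=bot.camera_params("wrist"); o,R=tool()
f=[R.T@(ray("wrist",u,24,P)-o["tcp_pos"]) for u in((265,73),(351,73),(346,229),(272,229))]
print(np.round(f,1),np.mean(f,0)); print(np.round([R.T@(ray("wrist",u,54,P)-o["tcp_pos"]) for u in((301,137),(317,137),(317,172),(301,172))],1))
im=cv2.imread("pics/w11.png"); cv2.imwrite("pics/c11.png",cv2.resize(im[60:240,250:370],None,fx=3.3,fy=3.3,interpolation=cv2.INTER_CUBIC))
```

```text
[[106.5  89.2 -30.1]
 [106.5  89.2  29.3]
 [106.5 -28.4  29.9]
 [106.5 -28.4 -29.6]] [106.51106791  30.37470652  -0.13004132]
[[76.5 49.9 -4.9]
 [76.5 49.9  5.5]
 [76.5 26.7  5.6]
 [76.5 26.7 -5.1]]
```

View pics/c11.png

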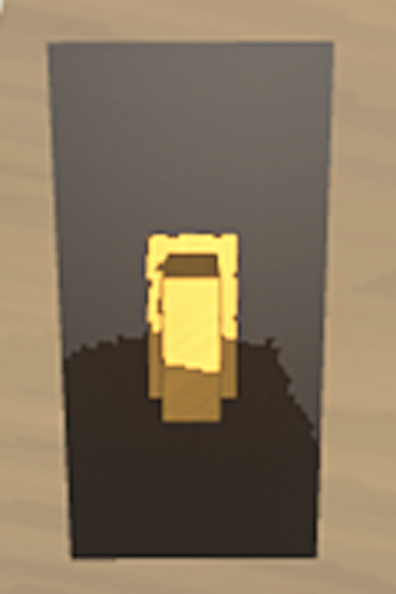

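The knob top spans (299–317, 143–188) px, centred at tool y +30.7 mm and lateral 0. I'll descend and grip it.

>>> apply_moves([
  [[2, 1.5, 0, 0, 0], [3, 1.57, -0.05, 0, 0], [3, 0, 0, 0, -0.2], [2.2, 0, 0, 0, -0.2], [0, 0, 0, 0, -0.2], [0, 0, 0, 0, -0.2]],
], newtons=40)

```text
time_s: 16.85
tcp_pos: [456.2, 332.6, 29.3]
ee_rot: [1.066, 1.294, -1.064]
force: [0.7, 0.3, 0.8]
grip_width: 0.397
```

Run:
```python
from h import *
im=snap("wrist","w12");go([455.5,332,28],11.2)
```

```text
tcp [456.3 332.8  29.5] shift cm [ 0.15 -0.09  0.06] tool-y yaw 11.1, world turn 0.1 => roll -0.1  t 16.9  F [0.3 0.6 0.2] w 0.399
```

View pics/w12.png

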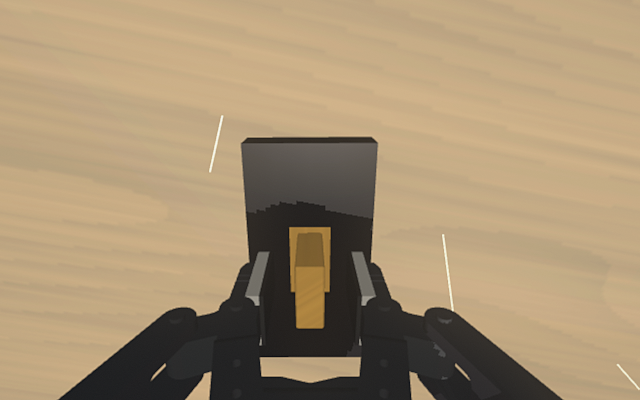

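The knob at (310,297) px is centred between the pads. I'll close.

>>> apply_moves([
  [[0.1, 0, 0, 0, -0.5], [0, 0, 0, 0, -1], [0, 0, 0, 0, -1], [0, 0, 0, 0, -1], [0, 0, 0, 0, -1], [-0.5, 0, 0, 0, -1], [-1, 0, 0, 0, -1], [-1.5, 0, 0, 0, -1], [0, 0, 0, 0, -1]],
], newtons=50)

```text
time_s: 18.02
tcp_pos: [456.5, 332.9, 58.9]
ee_rot: [1.067, 1.294, -1.062]
force: [0.0, 0.6, -2.7]
grip_width: 0.13
```

Run:
```python
from h import *
im=snap("wrist","w13");go([582,-18,130],16.7)
s=snap("scene","s13"); cv2.imwrite("pics/c13.png",cv2.resize(s[120:180,330:430,::-1],None,fx=6,fy=6,interpolation=cv2.INTER_CUBIC))
```

```text
tcp [455.9 332.8  58.2] shift cm [-7.21  5.61 36.85] tool-y yaw 11.1, world turn 5.6 => roll -5.6  t 18.07  F [-0.1 -0.4 -2.9] w 0.133
```

View pics/w13.png

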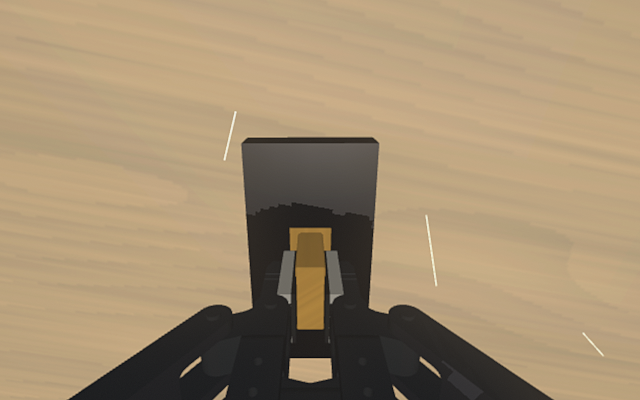

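View pics/c13.png

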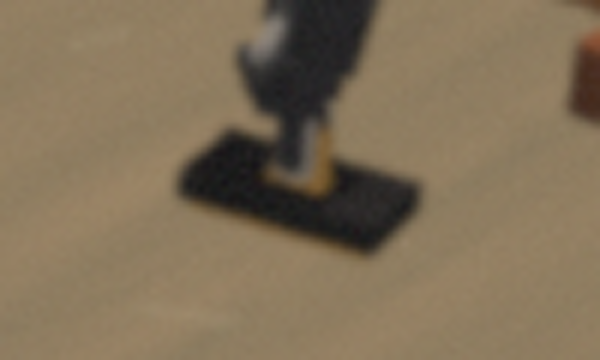

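Both lids are lifted level, nested, with force about -2.7 N. I'll carry them to a spot short of the tin to see both.

>>> apply_moves([
  [[-1, 0, 0.6, 0, -1], [-1.2, 0, 1.5, 0, -1], [-1.5, -0.3, 2.5, 0, -1], [-1.5, -0.4, 3, 0, -1], [-1.5, -0.4, 3.2, 0, -1], [-1.2, -0.4, 3.2, 0, -1], [-0.8, -0.4, 3.2, 0, -1], [-0.5, -0.4, 3.2, 0, -1], [0, -0.4, 3.2, 0, -1], [0, -0.4, 3.2, 0, -1], [0, -0.4, 3.2, 0, -1], [0, -0.4, 3.2, 0, -1], [0, -0.5, 2.3, 0, -1], [0, -0.5, 1.5, -1.5, -1], [0, 0, 0.6, -1.8, -1], [0, 0, 0, -1.5, -1], [0, 0, 0, -0.8, -1], [0, 0, 0, 0, -1], [0, 0, 0, 0, -1]],
])

```text
time_s: 20.5
tcp_pos: [480.2, -45.7, 149.3]
ee_rot: [0.991, 1.334, -0.991]
force: [0.6, -0.2, -2.6]
grip_width: 0.133
```

Run:
```python
from h import *
P=bot.camera_params("wrist");im=snap("wrist","w14");go([582,-18,130],16.7)
for d in bot.outline_of("wrist","tin_base")[:3]: print(round(d["score"],2),d["box"],rect("wrist",d["mask"],8,P))
```

```text
tcp [480.2 -45.7 149.3] shift cm [ 1.93 10.55  0.28] tool-y yaw 16.8, world turn -0.1 => roll 0.1  t 20.55  F [-0.4  0.6 -3.9] w 0.128
0.98 [274.6, 0.1, 349.9, 129.0] [571.4 -22.3  92.9  56.7  16.1]
```

View pics/w14.png

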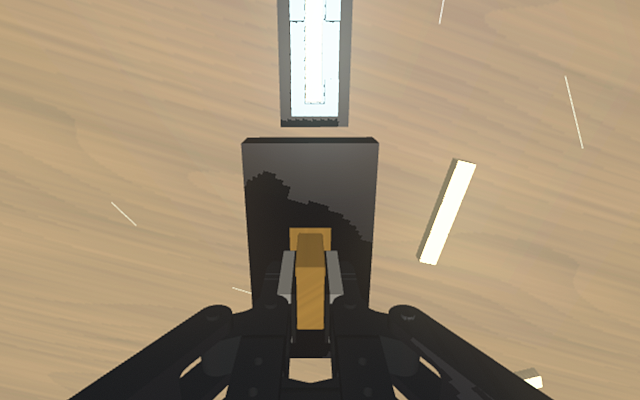

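Run:
```python
from h import *
im=cv2.imread("pics/w14.png"); cv2.imwrite("pics/c14.png",cv2.resize(im[0:345,235:385],None,fx=1.7,fy=1.7,interpolation=cv2.INTER_CUBIC));cv2.imwrite("pics/c14b.png",cv2.resize(im[90:160,235:385],None,fx=5,fy=5,interpolation=cv2.INTER_CUBIC))
P=bot.camera_params("wrist"); o,R=tool(); z0=o["tcp_pos"][2]
s=lambda u,v,z: np.round(R.T@(ray("wrist",(u,v),z,P)-o["tcp_pos"]),1)
print("lid far",s(242,143,z0-4.4),s(378.5,143,z0-4.4)); print("knob",s(296,266,z0+25.6),s(325,266,z0+25.6),s(296,330,z0+25.6),s(325,330,z0+25.6))
print("tin near",s(281,126.5,8),s(348,126.5,8),"far",s(277,0,8),s(352,0,8))
print("plat near",s(290,119,20),s(339,119,20)); print("blank near",s(305,104,24),s(325,104,24))
```

```text
lid far [  4.4  58.5 -28.7] [ 4.4 58.5 30.7]
knob [-25.6  15.3  -4.6] [-25.6  15.3   6.8] [-25.6 -15.5  -5. ] [-25.6 -15.5   7.2]
tin near [141.3  48.3 -23. ] [141.3  48.2  32.4] far [141.3 140.3 -23.3] [141.3 140.3  32. ]
plat near [129.3  55.6 -14.7] [129.3  55.6  23.8]
blank near [125.3  67.2  -2.8] [125.3  67.2  12.4]
```

View pics/c14b.png

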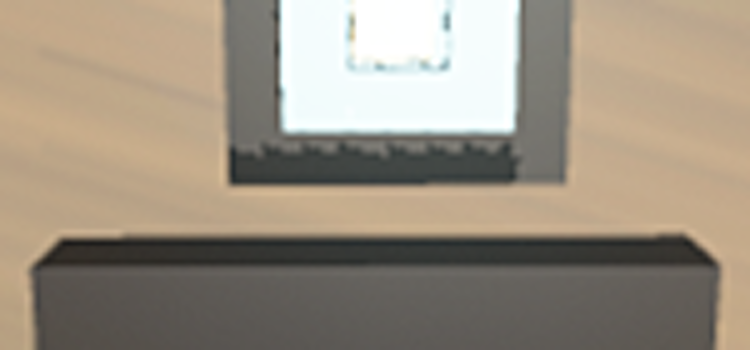

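The lids' knob centre is at tool (y -0.1, z +1.0). The tin centre is at (105.2, 4.5), and the absolute estimate gives a lateral shift of 2.8. I'll use +10.53 cm and +0.31 cm.

>>> apply_moves([
  [[0, 1.5, 0.1, 0, -1], [0, 2.5, 0.1, 0, -1], [0.5, 2.8, 0.11, 0, -1], [1, 2, 0, 0, -1], [1.5, 1.2, 0, 0, -1], [1.5, 0.53, 0, 0, -1], [1.5, 0, 0, 0, -1], [1.5, 0, 0, 0, -1], [0.9, 0, 0, 0, -1], [0.4, 0, 0, 0, -1], [0, 0, 0, 0, -1], [0, 0, 0, 0, -1]],
])

```text
time_s: 22.1
tcp_pos: [582.3, -18.6, 61.9]
ee_rot: [0.992, 1.333, -0.991]
force: [-0.6, 0.5, -4.1]
grip_width: 0.132
```

Run:
```python
from h import *
P=bot.camera_params("wrist");im=snap("wrist","w15");go([582,-18,36.4],16.7)
ims=[]
for c,(u,v) in(("scene",(335,218)),("side",(312,198))):
    s=snap(c,c+"15"); ims.append(cv2.resize(s[v-32:v+32,u-40:u+40,::-1],None,fx=5,fy=5,interpolation=cv2.INTER_CUBIC))
cv2.imwrite("pics/c15.png",np.hstack(ims)[:, :800])
```

```text
tcp [582.4 -18.6  61.9] shift cm [ 2.55 -0.02 -0.07] tool-y yaw 16.7, world turn -0.0 => roll 0.0  t 22.15  F [-0.2 -0.5 -2.5] w 0.13
```

View pics/w15.png

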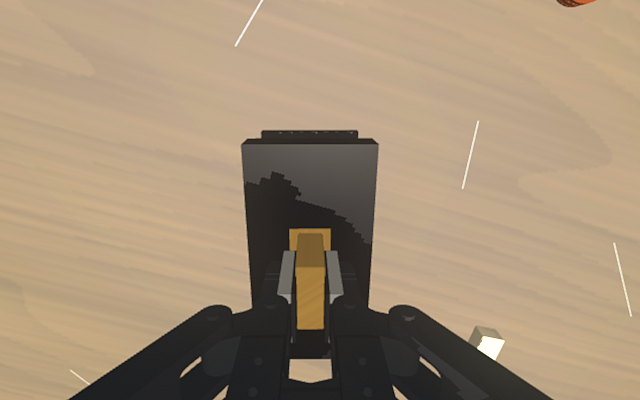

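View pics/c15.png

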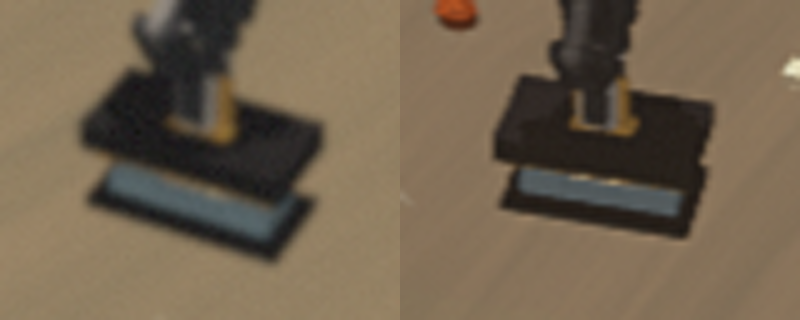

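Run:
```python
from h import *
im=cv2.imread("pics/w15.png"); cv2.imwrite("pics/c15b.png",cv2.resize(im[120:160,230:390],None,fx=5,fy=5,interpolation=cv2.INTER_CUBIC))
P=bot.camera_params("wrist"); o,R=tool(); z0=o["tcp_pos"][2]
s=lambda u,v,z: np.round(R.T@(ray("wrist",(u,v),z,P)-o["tcp_pos"]),1)
print("lid far",s(242,143,z0-4.4),s(378.5,143,z0-4.4)); 
print("tin far",s(262,130.5,8),s(358,130.5,8),s(310,132,8))
```

```text
lid far [  4.4  58.5 -28.7] [ 4.4 58.5 30.7]
tin far [ 53.8  57.1 -26.6] [53.8 57.1 28.5] [53.8 56.2  0.9]
```

View pics/c15b.png

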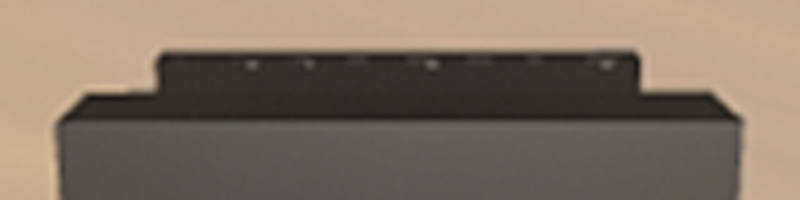

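Lateral matches (0.95 vs 1.0). The lid is about 0.8 mm too far in +y, so I'll correct and lower gently.

>>> apply_moves([
  [[0, -0.08, 0, 0, -1], [0.5, 0, 0, 0, -1], [0.5, 0, 0, 0, -1], [0.4, 0, 0, 0, -1], [0.2, 0, 0, 0, -1], [0, 0, 0, 0, -1]],
])

```text
time_s: 23.0
tcp_pos: [581.1, -18.9, 45.2]
ee_rot: [0.991, 1.334, -0.992]
force: [-0.5, -0.1, -2.7]
grip_width: 0.129
```

>>> apply_moves([
  [[0.2, 0, 0, 0, -1], [0.2, 0, 0, 0, -1], [0.2, 0, 0, 0, -1], [0, 0, 0, 0, -1]],
])

```text
time_s: 23.5
tcp_pos: [581.1, -18.8, 39.2]
ee_rot: [0.991, 1.334, -0.992]
force: [0.1, -0.1, -3.2]
grip_width: 0.131
```

>>> apply_moves([
  [[0.1, 0, 0, 0, -1], [0.1, 0, 0, 0, -1], [0.06, 0, 0, 0, -1], [0, 0, 0, 0, -1]],
])

```text
time_s: 24.0
tcp_pos: [581.2, -18.8, 36.7]
ee_rot: [0.991, 1.333, -0.991]
force: [-0.3, -0.8, -2.6]
grip_width: 0.124
```

Run:
```python
from h import *
go([582,-18,36.4],16.7)
ims=[]
for c,(u,v) in(("scene",(335,218)),("side",(312,198))):
    s=snap(c,c+"16"); ims.append(cv2.resize(s[v-32:v+32,u-40:u+40,::-1],None,fx=5,fy=5,interpolation=cv2.INTER_CUBIC))
cv2.imwrite("pics/c16.png",np.hstack(ims)[:, :800])
```

```text
tcp [581.2 -18.8  36.7] shift cm [ 0.03  0.1  -0.05] tool-y yaw 16.7, world turn -0.0 => roll 0.0  t 24.0  F [-0.3 -0.8 -2.6] w 0.124
```

View pics/c16.png

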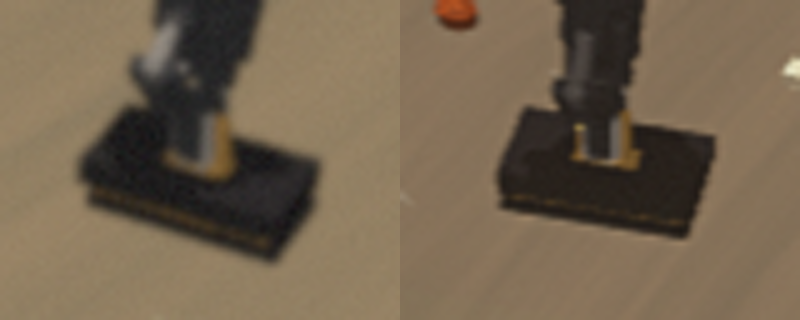

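Nearly home, with the skirt over the platform and no contact force yet. I'll lower in fine steps until contact.

>>> apply_moves([
  [[0.04, 0, 0, 0, -1], [0.04, 0, 0, 0, -1], [0, 0, 0, 0, -1]],
])

```text
time_s: 24.48
tcp_pos: [581.2, -18.8, 36.2]
ee_rot: [0.992, 1.334, -0.991]
force: [-1.2, 0.2, 0.1]
grip_width: 0.131
```

Run:
```python
from h import *
go([582,-18,36.4],16.7)
```

```text
tcp [581.2 -18.8  36.2] shift cm [-0.02  0.1  -0.05] tool-y yaw 16.7, world turn -0.0 => roll 0.0  t 24.48  F [-1.2  0.2  0.1] w 0.131
```

The weight is now carried by the flange: Fz went from -2.6 to 0.1 at the expected height. I'll release and rise.

>>> apply_moves([
  [[0, 0, 0, 0, -0.6], [0, 0, 0, 0, -0.4], [0, 0, 0, 0, -0.2], [0, 0, 0, 0, 0], [0, 0, 0, 0, 0], [-1, 0, 0, 0, 0], [-3, 0, 0, 0, 0.5], [-4, -1, 0, 0, 1], [-1, -2.5, 0, 0, 1], [0, 0, 0, 0, 1], [0, 0, 0, 0, 1]],
])

```text
time_s: 25.85
tcp_pos: [548.2, -28.3, 126.0]
ee_rot: [0.991, 1.333, -0.99]
force: [-0.0, 1.1, -0.2]
grip_width: 1.003
```

Run:
```python
from h import *
P=bot.camera_params("wrist");im=snap("wrist","w17")
for t,z in(("outer_center",32),("inner_knob",62)):
    for d in bot.outline_of("wrist",t)[:1]: print(t,round(d["score"],2),d["box"],rect("wrist",d["mask"],z,P))
go([582,-18,17],16.7)
ims=[]
for c,(u,v) in(("scene",(335,218)),("side",(312,198))):
    s=snap(c,c+"17"); ims.append(cv2.resize(s[v-32:v+32,u-40:u+40,::-1],None,fx=5,fy=5,interpolation=cv2.INTER_CUBIC))
cv2.imwrite("pics/c17.png",np.hstack(ims)[:, :800])
```

```text
outer_center 0.78 [262.0, 68.0, 357.2, 234.7] [581.4 -19.2 117.7  60.1  16.8]
inner_knob 0.61 [296.6, 131.1, 325.3, 187.3] [585.1 -17.9  36.7  16.7  17.5]
tcp [548.1 -28.5 125.5] shift cm [10.85  3.55 -0.03] tool-y yaw 16.8, world turn -0.1 => roll 0.1  t 26.0  F [-0.9  0.4  0.6] w 0.999
```

View pics/w17.png

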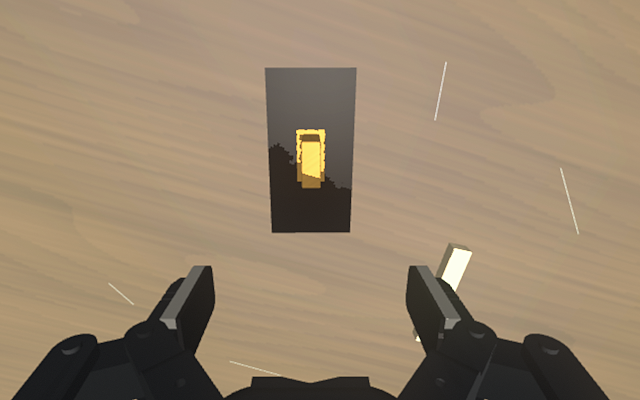

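View pics/c17.png

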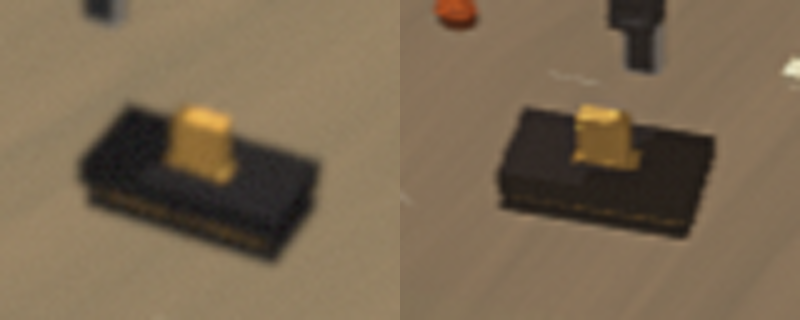

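Lids are nested on the tin and let go, with the outer lid top spanning (265–356, 68–232) px. Next I'll measure the outer lid for the side grip.

Run:
```python
from h import *
im=cv2.imread("pics/w17.png"); cv2.imwrite("pics/c17b.png",cv2.resize(im[60:240,250:370],None,fx=3.3,fy=3.3,interpolation=cv2.INTER_CUBIC))
P=bot.camera_params("wrist"); o,R=tool(); z0=o["tcp_pos"][2]
s=lambda u,v,z: np.round(R.T@(ray("wrist",(u,v),z,P)-o["tcp_pos"]),1)
print("lid far",s(265,68,32),s(356.5,68,32),"near",s(271.5,232.5,32),s(350.5,232.5,32)); 
print("knob",s(302,144,62),s(321,144,62),s(302,188,62),s(321,188,62))
```

```text
lid far [ 93.4  91.9 -28.3] [93.4 91.9 31.2] near [ 93.5 -25.6 -28.5] [ 93.5 -25.6  31.9]
knob [63.5 47.6 -3.9] [63.5 47.6  7.7] [63.5 19.5 -4.2] [63.5 19.5  8. ]
```

View pics/c17b.png

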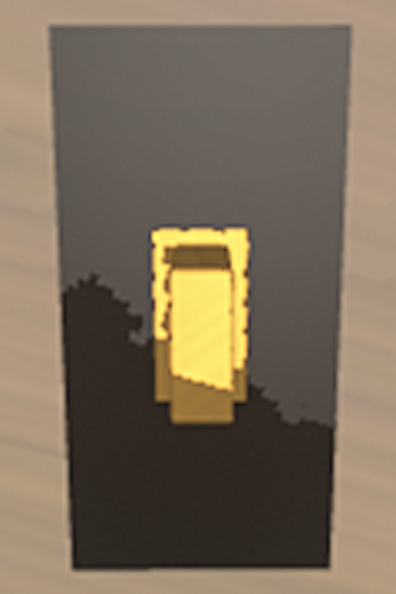

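>>> apply_moves([
  [[1, 1.7, 0.02, 0, 1], [2, 1.7, 0, 0, 1], [3, 0, 0, 0, 1], [2, 0, 0, 0, 1], [1.5, 0, 0, 0, 1], [0, 0, 0, 0, 1], [0, 0, 0, 0, 1]],
])

```text
time_s: 26.98
tcp_pos: [581.0, -19.5, 31.7]
ee_rot: [0.992, 1.332, -0.991]
force: [0.3, 0.1, 0.4]
grip_width: 0.998
```

Run:
```python
from h import *
P=bot.camera_params("wrist");im=snap("wrist","w18")
go([581.2,-18.8,8],16.7)
```

```text
tcp [581.  -19.5  31.9] shift cm [ 2.39  0.03 -0.06] tool-y yaw 16.7, world turn -0.0 => roll 0.0  t 27.02  F [-0.7 -0.4  0.1] w 0.999
```

View pics/w18.png

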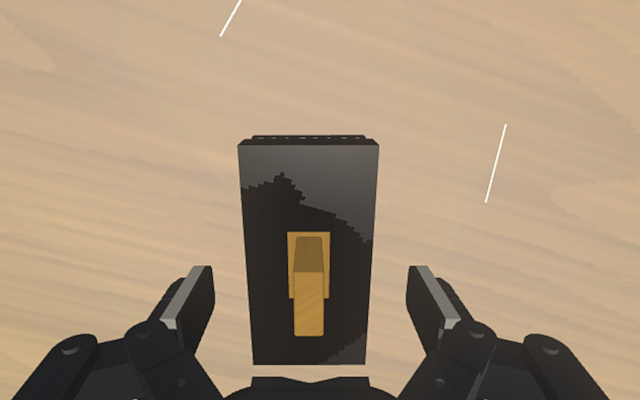

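The lid is centred between the open fingers, 308.5 against 310 px. I'll adjust by -0.05 cm and descend beside it.

>>> apply_moves([
  [[0.5, 0, -0.05, 0, 1], [0.7, 0, 0, 0, 1], [0.6, 0, 0, 0, 1], [0.4, 0, 0, 0, 1], [0, 0, 0, 0, 1], [0, 0, 0, 0, 1]],
], newtons=20)

```text
time_s: 27.78
tcp_pos: [580.3, -18.9, 9.0]
ee_rot: [0.992, 1.333, -0.991]
force: [0.3, -0.1, -0.4]
grip_width: 1.0
```

Run:
```python
from h import *
P=bot.camera_params("wrist");im=snap("wrist","w19")
go([581.2,-18.8,8],16.7)
ims=[]
for c,(u,v) in(("scene",(335,218)),("side",(312,198))):
    s=snap(c,c+"19"); ims.append(cv2.resize(s[v-32:v+32,u-40:u+40,::-1],None,fx=5,fy=5,interpolation=cv2.INTER_CUBIC))
cv2.imwrite("pics/c19.png",np.hstack(ims)[:, :800])
```

```text
tcp [580.3 -18.9   9.1] shift cm [0.11 0.09 0.02] tool-y yaw 16.7, world turn -0.0 => roll 0.0  t 27.82  F [-0.9  0.1 -0.7] w 1.001
```

View pics/w19.png

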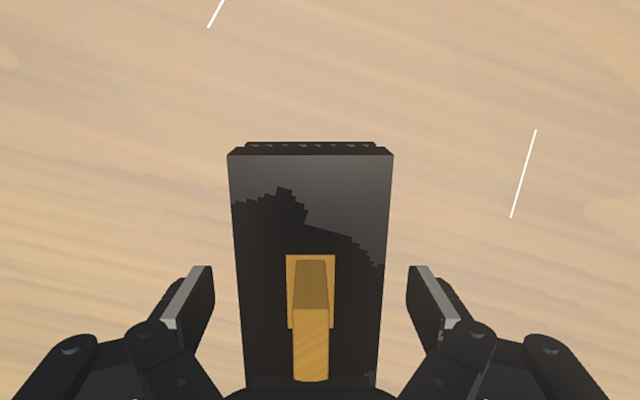

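View pics/c19.png

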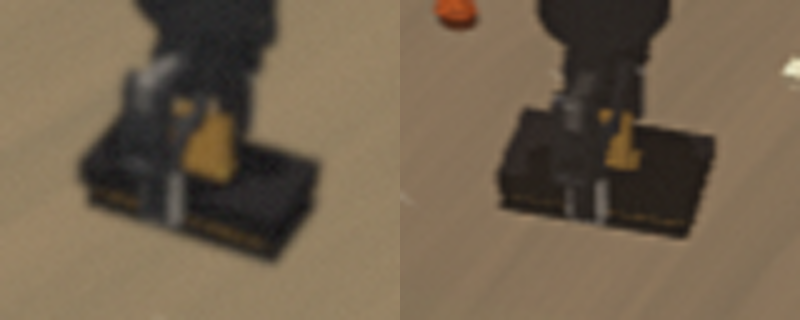

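Fingers straddle the lid in all three views. I'll close gradually.

>>> apply_moves([
  [[0, 0, 0, 0, 0.7], [0, 0, 0, 0, 0.6], [0, 0, 0, 0, 0.5], [0, 0, 0, 0, 0.4], [0, 0, 0, 0, 0.3], [0, 0, 0, 0, 0.1], [0, 0, 0, 0, -0.2], [0, 0, 0, 0, -0.2]],
], newtons=20)

```text
time_s: 28.92
tcp_pos: [580.2, -18.9, 9.1]
ee_rot: [0.992, 1.333, -0.991]
force: [-0.7, 0.8, 3.8]
grip_width: 0.698
```

Run:
```python
from h import *
P=bot.camera_params("wrist");im=snap("wrist","w20")
go([581.2,-18.8,8],16.7)
```

```text
tcp [580.2 -18.9   9.1] shift cm [0.11 0.09 0.02] tool-y yaw 16.7, world turn -0.0 => roll 0.0  t 28.98  F [-1.1  0.5  3.3] w 0.7
```

View pics/w20.png

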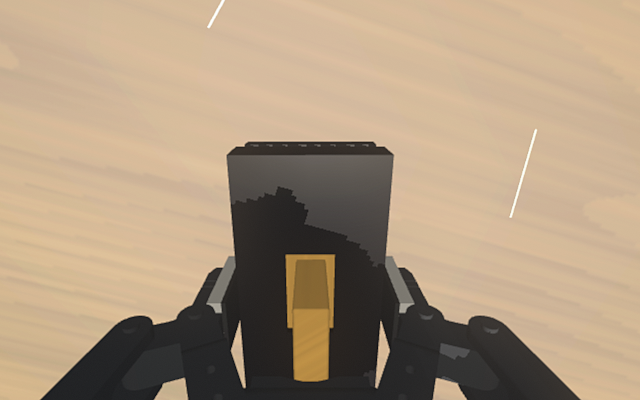

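Gripped at width 0.70 (about 60 mm), and the knob has not moved. I'll lift straight up.

>>> apply_moves([
  [[-0.2, 0, 0, 0, -0.2], [-0.3, 0, 0, 0, -0.2], [-0.4, 0, 0, 0, -0.2], [0, 0, 0, 0, -0.2]],
])

```text
time_s: 29.48
tcp_pos: [580.4, -18.8, 18.3]
ee_rot: [0.992, 1.333, -0.991]
force: [-0.3, 0.2, -1.1]
grip_width: 0.695
```

Run:
```python
from h import *
im=snap("wrist","w21")
go([581.2,-18.8,8],16.7)
ims=[]
for c,(u,v) in(("scene",(335,218)),("side",(312,198))):
    s=snap(c,c+"21"); ims.append(cv2.resize(s[v-32:v+32,u-40:u+40,::-1],None,fx=5,fy=5,interpolation=cv2.INTER_CUBIC))
cv2.imwrite("pics/c21.png",np.hstack(ims)[:, :800])
```

```text
tcp [580.2 -18.8  18.1] shift cm [1.01 0.09 0.03] tool-y yaw 16.7, world turn -0.0 => roll 0.0  t 29.52  F [ 0.2 -0.3 -0.5] w 0.698
```

View pics/w21.png

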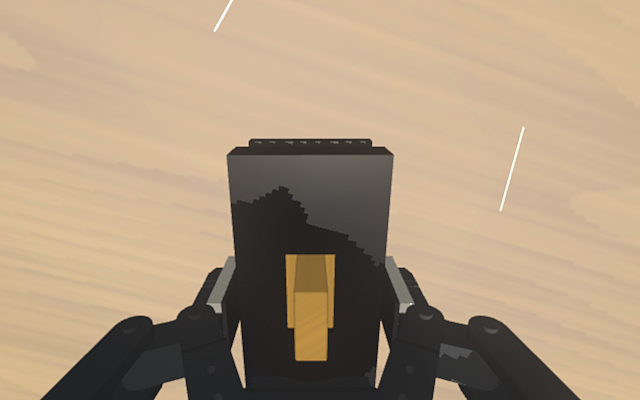

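View pics/c21.png

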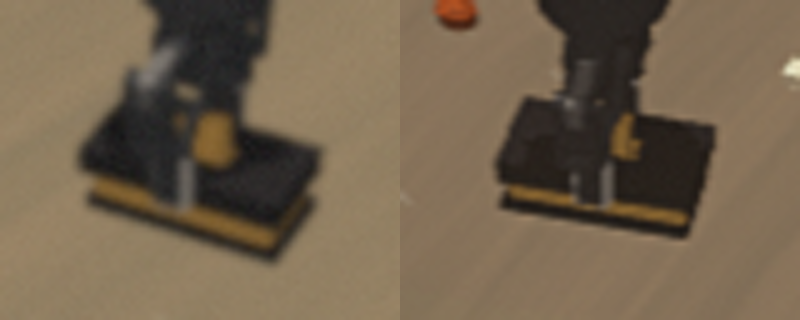

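Only the outer lid rises (Fz about -0.8 N, its own weight). The brass lid stays put. I'll continue.

>>> apply_moves([
  [[-0.4, 0, 0, 0, -0.2], [-0.6, 0, 0, 0, -0.2], [-0.8, 0, 0, 0, -0.2], [-0.8, 0, 0, 0, -0.2], [-0.8, 0, 0, 0, -0.2], [-0.8, 0, 0, 0, -0.2], [-0.8, 0, 0, 0, -0.2], [-0.6, 0, 0, 0, -0.2], [-0.4, 0, 0, 0, -0.2], [-0.2, 0, 0, 0, -0.2], [0, 0, 0, 0, -0.2], [0, 0, 0, 0, -0.2], [0, 0, 0, 0, -0.2]],
])

```text
time_s: 31.25
tcp_pos: [580.0, -18.8, 79.8]
ee_rot: [0.991, 1.334, -0.992]
force: [-0.2, -0.3, -1.1]
grip_width: 0.698
```

Run:
```python
from h import *
im=snap("wrist","w22")
go([581.2,-18.8,8],16.7)
ims=[]
for c,(u,v) in(("scene",(335,210)),("side",(312,190))):
    s=snap(c,c+"22"); ims.append(cv2.resize(s[v-40:v+40,u-40:u+40,::-1],None,fx=5,fy=5,interpolation=cv2.INTER_CUBIC))
cv2.imwrite("pics/c22.png",np.hstack(ims)[:, :800])
```

```text
tcp [580.  -18.9  79.8] shift cm [7.18 0.11 0.03] tool-y yaw 16.7, world turn -0.0 => roll 0.0  t 31.3  F [-0.3 -0.5 -0.8] w 0.693
```

View pics/w22.png

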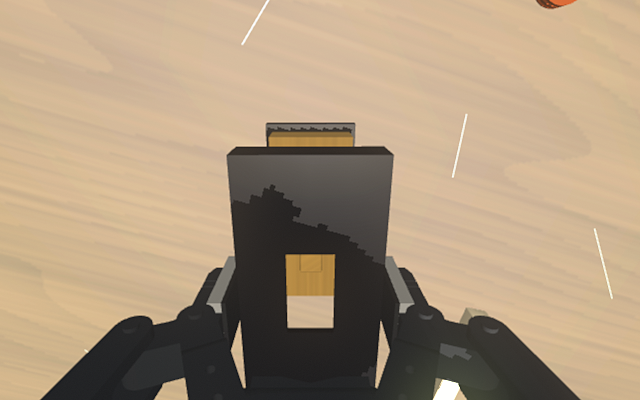

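View pics/c22.png

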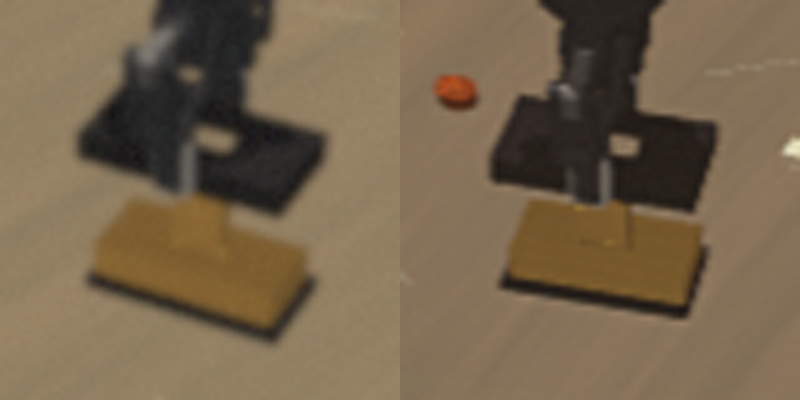

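The outer lid is held level, lifted 70.7 mm (rim about 24 mm above the knob top). The brass lid is seated flush on the flange in both views.

Run:
```python
from cell import bot
print(bot.hand_in())
```

```text
the job is handed in; nothing more can be done
None
```

I handed the job in at about 31 s of the 59 s allowed. The gripper is still holding the black outer lid level above the tin. The hand-in reports no verdict, so what follows comes from my own checks.

- **Blank:** I picked the 72 mm strip; the other two measured about 100 mm. The image after release showed it flat and square in the pocket, within about 1 mm of centre.
- **Lids:** I lifted both together by the knob and lowered them until the flange took their weight. The vertical force went from -2.6 to about 0 N at the expected height.
- **Outer lid:** I gripped its sides at 20 N and raised it straight up 71 mm. Its rim is about 24 mm above the knob top, and the wrist carried only about 0.8–1.1 N, the outer lid's own weight.
- **Final pictures:** The scene and side views show the brass lid still seated on the flange. The blank was out of sight under it, so I could not check it again.
- **Disagreement:** The wrist camera put gripped objects about 1–1.6 mm to one side of where the gripper held them. I corrected for this by comparing positions within the same picture.
- **Not checked:** I saw no bystander touched, but I did not re-measure their positions at the end.

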